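# Sort four swapped items back onto their colour-coded stands

## Task

The four items on the coloured stands have been mixed up: put the brass weight upright on the yellow stand, the white-capped glass vial upright on the blue stand, the pale silvery block with three holes on the green stand and the flat square gel box (black with a clear lid) on the red stand, each standing in the middle of its stand as it stands now, right side up. An item may wait on the empty grey stand meanwhile, but none may ever be set down on the bench top, and the grey stand must be empty again at the end. Leave the covered glass dish on the bench where it is.

Things in the scene. Friction and masses are not known exactly. Their poses are not given: they have to be found in the camera images.
- brass_weight: brass laboratory weight with a knob on top, round, 23 mm diameter, 37 mm high (solid to grip as a 23 mm cylinder over the full height), about 100 g; origin at the centre of its underside, z up. At the start it stands on one of the stands of another item, turned at random. Belongs on the yellow stand.
- capped_vial: upright clear glass vial with a WHITE screw cap (vials with black caps at the back of the bench are not part of the job), round, 23 mm diameter, 50 mm high, light (about 14 g); origin at the centre of its underside, z up. At the start it stands on one of the stands of another item, turned at random. Belongs on the blue stand.
- fixture_block: pale silvery aluminium block with three small dark holes in a row in its top, 30 mm along its x, 50 mm along its y, 25 mm high, about 120 g; grip across the 30 mm; origin at the centre of its underside, z up. At the start it stands on one of the stands of another item, turned at random. Belongs on the green stand.
- gel_case: flat square box, black below, with a clear lid that shines pale grey from above, 46 x 46 mm, 16 mm high (hold it by its four upright sides), about 30 g; origin at the centre of its underside, z up. At the start it stands on one of the stands of another item, turned at random. Belongs on the red stand.
- stand_yellow: yellow round stand, a flat disc 80 mm across and 12 mm high, fixed to the bench; origin at the centre of its underside, on the bench top, z up, so items rest 12 mm above the origin. Occupied by a wrong item at the start. Stand centres are at least 110 mm apart; which stand is where changes.
- stand_blue: blue round stand, a flat disc 80 mm across and 12 mm high, fixed to the bench; origin at the centre of its underside, on the bench top, z up, so items rest 12 mm above the origin. Occupied by a wrong item at the start. Stand centres are at least 110 mm apart; which stand is where changes.
- stand_green: green round stand, a flat disc 80 mm across and 12 mm high, fixed to the bench; origin at the centre of its underside, on the bench top, z up, so items rest 12 mm above the origin. Occupied by a wrong item at the start. Stand centres are at least 110 mm apart; which stand is where changes.
- stand_red: red round stand, a flat disc 80 mm across and 12 mm high, fixed to the bench; origin at the centre of its underside, on the bench top, z up, so items rest 12 mm above the origin. Occupied by a wrong item at the start. Stand centres are at least 110 mm apart; which stand is where changes.
- stand_grey: grey round stand, a flat disc 80 mm across and 12 mm high, fixed to the bench; origin at the centre of its underside, on the bench top, z up, so items rest 12 mm above the origin. Empty at the start: the free waiting place, empty again at the end.
- dish: covered clear, whitish round dish lying on the bench beside the stands, 61 mm diameter, 13 mm high; bystander, leave it where it is; origin at the centre of its underside, z up.
Things that resemble listed ones, but are neither listed nor needed, are in the scene too. What is shaped like the capped_vial but orange or turquoise is not meant.

How it is judged:
By the outcome, as a careful person would: the job done as asked, in the order asked, and still so for the second after the job is handed in, with the robot touching nothing.
It also fails if it takes over 128 s, if anything falls off the work surface, if the arm or the gripper's body presses on something with over 40 N, if the wrist force passes 120 N, or if a joint passes its speed limit or range.

## Robot

A 6-joint arm with a two-finger parallel gripper is mounted at the origin on a cart in front of the work surface, level with it; the furniture and walls round the work are solid. World frame = base frame: x ahead of the robot, y to its left, z up, the work surface at z = 0. Lengths are in m, angles in rad, forces in N, time in s.
With the tool pointing down it reaches from about 0.35 to 0.975 m from the base axis. Payload 4.9 kg.
Tool frame: the origin (TCP) lies at the very end of the fingers, on their centre line; the grasp point (between the pads) lies 19 mm behind it; z points along the fingers, y is the line along which they close (so a half turn about z gives the same grasp; the last joint's range is limited). The gripper opens to 85 mm and grips with 20 to 120 N. Pads are 22 mm wide; open, the fingers measure 114 mm over their backs; the gripper's body (76 mm by 85 mm) begins 54 mm behind the grasp point. The pads swing forward as they close: fully open they stand 13 mm farther back than shut.
Start: joints at [-1.317, 0.053, 1.613, -0, 1.476, -0.119], TCP at [0.228, -0.582, 0.231] pointing down, gripper open.
Joint ranges: [-3.01, 3.01], [-1.01, 2.22], [0.06, 2.58], [-1.02, 4.17], [0.09, 2.62], [-3.14, 3.14]. Speed limits (rad/s): [2.57, 2.57, 3.14, 3.14, 3.14, 3.14].

## Interface

Orientations are given as a unit quaternion [w, x, y, z].
In Python, from plant import * gives the robot as it stands.
- The arm moves only by the tool jog_arm, never from a script. Its argument "moves" is a list that holds one entry, the list of rows, each a list of 7 numbers: the finger opening in cm, from 0 to 8.54, then the shift along the tool's x, y, z in cm, then the turn, a rotation vector about the tool's x, y, z in rad. A call has 1 to 20 rows; each row shifts and turns the commanded pose from where the row before left it, along the tool's axes as they then stand; what a row does not reach is not made up. A row lasts 1/12 s, in which the tool goes at most 41.7 mm and 7.16 degrees, less where a joint would pass 70% of its speed; a pose out of reach is approached as far as the arm can. A call is refused whole if a number of a shift passes 4.17 or a number of a turn 0.125, either way. A call with a gripper value outside its range is refused whole. The fingers move at their own pace and stop on an object; the grip force is fixed at half the most. Time passes only in rows, so rows that do not move let the fingers close. It gives the time, the measured TCP pose, the force, the opening and the grip force at its end, in the units of the state.
- state(): the state, without advancing time (a new reading comes with each control period).
- grab_frame(name): name is "scene" or "top" or "wrist"; returns a dict with "color" (420x560x3 uint8, blue, green, red), "depth" (420x560 float32, m along the optical axis (not along the pixel's ray), 0 where there is no reading), "fx", "fy", "cx", "cy" (pixels), "R" (3x3) and "t" (3): a world point X has camera coordinates R X + t. Camera axes: x right, y down, z forward; pixel columns grow to the right and rows downward; lengths in m; the calibration is good to about 2 mm. A picture is of the moment at which its call begins.
- job_done(): hands the job in; it is judged then, once.
Trained networks look in a picture, given as the dict that the camera call returned (one of the last four; its "shot" number tells which), for a name from the list of things; names that differ only in an ending like _2 or _b are one class to them, and where a whole thing is asked for, a point or a joint stands for the part that bears it (a point fixed in the world has none). Each returns a list of dicts, best first, with "p" (0 to 1); they miss things now and then, are a little off and sometimes report something else, mostly with a low value. They report only what shows in the picture. A call takes as long as a camera call. They do not tell look-alikes from the thing itself.
- recognise(name, picture): "rect" ([centre column, centre row, width, height] in pixels, round what is visible of it).
- regions_of(name, picture): "pixels" (420x560 bool, what is visible of it) and "rect" ([centre column, centre row, width, height] in pixels, round what is visible of it).
The state is a dict: "time": time; "joint_pos": joint angles; "joint_vel": joint speeds; "joint_efforts": joint torques, N m; "tool_pos": TCP position; "tool_rot": TCP orientation; "contact_force": force on the tool from outside, world axes, zero at the start; "ft_torque": the same for the moment, N m; "gripper_width": opening from 0.0 (shut) to 1.0 (fully open); "grasp_force": force on a finger pad.
Only numpy, scipy, OpenCV 4.12 (cv2) and the standard library are available. Lean on these libraries where they do the work, as an engineer would, in place of code of your own. Each camera call takes 0.05 s, during which the arm holds its last target. There are 200 camera calls.

## Working session

There is one attempt and no reset: what is moved stays moved. The work goes in short steps, Python scripts to look and compute and a tool call to move; the robot and the scene stay as the last step left them, time stands still between calls to the robot, and variables do not carry over. Pictures are saved under pics/ and viewed, at most 14 in all, crops included, and the job is handed in when it is done.

Besides the shell and the picture viewer there is one more tool, called after ">>>" as a command line: name --argument value ..., lists and objects as JSON in quotes. jog_arm: Moves the arm, as the interface text tells. Its arguments: {"type":"object","properties":{"moves":{"type":"array"}},"required":["moves"]}

```bash
mkdir -p pics; ls; cat > h.py <<'E'
from plant import *
import numpy as np, cv2
def world(f,u,v,d):
    c=np.stack([(u-f["cx"])/f["fx"]*d,(v-f["cy"])/f["fy"]*d,d],-1)
    return (c-f["t"])@f["R"]
def cloud(f):
    v,u=np.mgrid[:420,:560]
    return world(f,u,v,f["depth"])
E
python3 - <<'E'
from h import *
s=state();print(s)
for n in ["top","scene"]:
    f=grab_frame(n);cv2.imwrite(f"pics/{n}0.png",f["color"]);print(n,f["fx"],f["cx"],f["R"].round(3).tolist(),f["t"])
    if n=="top":
        P=cloud(f)
        for k in ["brass_weight","capped_vial","fixture_block","gel_case","stand_yellow","stand_blue","stand_green","stand_red","stand_grey","dish"]:
            for r in regions_of(k,f)[:3]:
                m=r["pixels"]&(f["depth"]>0);q=P[m];z=np.percentile(q[:,2],90) if len(q) else 0
                if len(q): 
                    t=q[q[:,2]>z-.006]; print(k,round(r["p"],2),np.round(r["rect"]),"z90",z.round(3),"mid",((t.min(0)+t.max(0))/2).round(3),"med",np.median(t,0).round(3))
E
```

```text
pics
{'time': 0.0, 'joint_pos': array([-1.31700068e+00,  5.33793299e-02,  1.61427946e+00,  1.14997012e-05,
        1.47600167e+00, -1.19019542e-01]), 'joint_vel': array([3.16493635e-04, 2.62272434e-03, 5.65779587e-04, 2.33694025e-04,
       1.07475013e-03, 6.04952107e-05]), 'joint_efforts': array([-1.12815364e-03, -3.93680334e+01, -3.70177174e+01, -3.07545424e-04,
        7.03406346e-03, -8.84938970e-06]), 'tool_pos': array([ 0.22748515, -0.58146761,  0.23005777]), 'tool_rot': array([-1.03194233e-03,  9.82675932e-01,  1.85329286e-01, -6.39095490e-05]), 'contact_force': array([ 0.42551153, -0.31818227, -0.03662856]), 'ft_torque': array([-0.01736154,  0.01034709, -0.02822301]), 'grasp_force': 0.0, 'gripper_width': 1.0014329145588754}
top 466.6696687732326 278.07194482466736 [[0.006, -1.0, -0.011], [-0.986, -0.004, -0.166], [0.166, 0.011, -0.986]] [0.08154132 0.56378833 0.86020614]
brass_weight 0.57 [402. 264.  15.  10.] z90 0.047 mid [ 0.461 -0.156  0.046] med [ 0.461 -0.156  0.046]
capped_vial 0.57 [219. 152.  11.  18.] z90 0.05 mid [0.681 0.209 0.048] med [0.682 0.209 0.048]
capped_v
[... 624 characters left out ...]
9.] z90 0.013 mid [0.448 0.03  0.011] med [0.449 0.031 0.011]
stand_blue 0.6 [348. 200.  38.  38.] z90 0.013 mid [ 0.592 -0.057  0.022] med [ 0.586 -0.052  0.011]
stand_blue 0.48 [306. 270.  26.  27.] z90 0.028 mid [0.446 0.03  0.027] med [0.447 0.03  0.026]
stand_green 0.86 [262. 192.  40.  38.] z90 0.013 mid [0.606 0.124 0.019] med [0.603 0.124 0.011]
stand_red 0.95 [400. 265.  39.  38.] z90 0.013 mid [ 0.459 -0.155  0.012] med [ 0.456 -0.154  0.011]
dish 0.84 [178. 178.  32.  27.] z90 0.014 mid [0.633 0.29  0.013] med [0.633 0.29  0.012]
scene 448.95231010112343 285.3658578235703 [[-0.598, -0.801, 0.014], [-0.334, 0.234, -0.913], [0.728, -0.551, -0.408]] [0.38849277 0.21116999 0.52911499]
```

```bash
python3 - <<'E'
import cv2
a=cv2.imread("pics/top0.png")[120:320,140:440];cv2.imwrite("pics/top0c.png",cv2.resize(a,None,fx=2.6,fy=2.6,interpolation=cv2.INTER_CUBIC))
E
```

```text
(no output)
```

View pics/top0c.png

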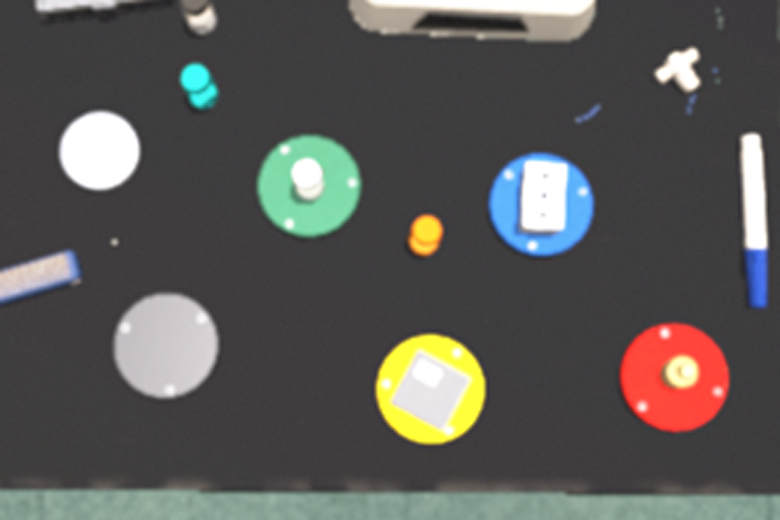

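View pics/scene0.png

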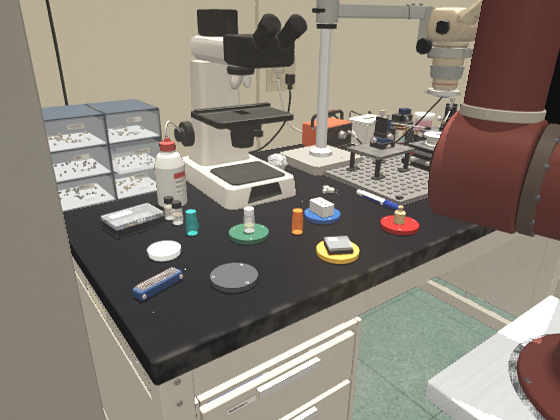

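The top view shows vial on green (308,180 in the crop), block on blue (543,198), gel box on yellow (431,390), weight on red (680,371), and grey free at (166,345). The orange look-alike stands between green and blue at (426,235). Next I fit the centres and yaws.

```bash
cat >> h.py <<'E'
def plane(f,uv,z):
    uv=np.atleast_2d(uv).astype(float)
    d=np.c_[(uv[:,0]-f["cx"])/f["fx"],(uv[:,1]-f["cy"])/f["fy"],np.ones(len(uv))]@f["R"]
    c=-f["R"].T@f["t"]
    return c+d*((z-c[2])/d[:,2])[:,None]
HUE=dict(yellow=(22,35,120),blue=(100,115,120),green=(65,85,60),red=(-6,6,150))
def stand(f,n):
    hsv=cv2.cvtColor(f["color"],cv2.COLOR_BGR2HSV).astype(int);P=cloud(f)
    inr=(P[...,0]>.35)&(P[...,0]<.72)&(P[...,1]>-.22)&(P[...,1]<.3)&(abs(P[...,2]-.012)<.005)
    if n=="grey": m=inr&(P[...,1]>.17)&(P[...,0]<.56)&(hsv[...,1]<60)&(hsv[...,2]>90)
    else:
        lo,hi,s=HUE[n];h=np.where(hsv[...,0]>170,hsv[...,0]-180,hsv[...,0])
        m=inr&(h>=lo)&(h<=hi)&(hsv[...,1]>s)
    k,l,st,_=cv2.connectedComponentsWithStats(m.astype(np.uint8));i=1+st[1:,4].argmax()
    c=max(cv2.findContours((l==i).astype(np.uint8),0,1)[0],key=cv2.contourArea)
    q=plane(f,cv2.convexHull(c)[:,0],.012)[:,:2].astype(np.float32)
    (x,y),r=cv2.minEnclosingCircle((q*1000));e=cv2.fitEllipse(q*1000)
    return np.round([x,y,r],1),np.round(e[0],1),np.round(e[1],1)
def items(f,c,zmin=.018,rad=.045):
    P=cloud(f);m=(np.hypot(P[...,0]-c[0],P[...,1]-c[1])<rad)&(P[...,2]>zmin)&(f["depth"]>0)
    q=P[m];zt=np.percentile(q[:,2],85);t=q[q[:,2]>zt-.004]
    r=cv2.minAreaRect((t[:,:2]*1000).astype(np.float32))
    return round(zt,4),t.mean(0).round(4),[np.round(a,1) for a in r]
E
python3 - <<'E'
from h import *
f=grab_frame("top");C={}
for n in ["yellow","blue","green","red","grey"]:
    s=stand(f,n);C[n]=s[0][:2]/1000;print(n,*s)
for n in ["yellow","blue","green","red"]: print(n,items(f,C[n]))
E
```

```text
yellow [448.4  29.9  39.7] [448.3  29.9] [78.7 78.9]
blue [591.4 -56.8  39.8] [591.4 -56.8] [79.1 79.5]
green [605.7 124.1  39.8] [605.5 124.2] [78.7 79.1]
red [ 458.7 -155.4   40. ] [ 458.4 -155.4] [79.  79.6]
grey [480.5 232.5  39.9] [480.5 232.5] [78.6 79.6]
yellow (np.float64(0.0277), array([0.4466, 0.0299, 0.0263]), [array([446.8,  30.1]), array([45.6, 45.7]), np.float64(62.2)])
blue (np.float64(0.0374), array([ 0.5935, -0.0558,  0.0361]), [array([594. , -55.7]), array([30.1, 50.2]), np.float64(85.5)])
green (np.float64(0.0619), array([0.6049, 0.1232, 0.0609]), [array([604.9, 123.1]), array([18.6, 18. ]), np.float64(61.8)])
red (np.float64(0.0467), array([ 0.4613, -0.1556,  0.0472]), [array([ 461.5, -156.1]), array([ 9.3, 10.6]), np.float64(45.6)])
```

Everything is measured. I will work with the tool squared to the world (yaw 0), so tool x = world x, tool y = -world y and tool z = down. The weight goes first.

>>> jog_arm --moves '[[[6,0,0,0,0,0,0.0932],[6,0,0,0,0,0,0.0932],[6,0,0,0,0,0,0.0932],[6,0,0,0,0,0,0.0933],[6,1.668,-3.041,0.5,0,0,0],[6,1.668,-3.041,0.5,0,0,0],[6,1.668,-3.041,0.5,0,0,0],[6,1.668,-3.041,0.5,0,0,0],[6,1.668,-3.041,0.5,0,0,0],[6,1.668,-3.041,0.5,0,0,0],[6,1.668,-3.041,0.5,0,0,0],[6,1.668,-3.041,0.5,0,0,0],[6,1.668,-3.041,0.5,0,0,0],[6,1.668,-3.041,0.5,0,0,0],[6,1.668,-3.041,0.5,0,0,0],[6,1.668,-3.041,0.5,0,0,0],[6,1.668,-3.041,0.5,0,0,0],[6,1.668,-3.041,0.5,0,0,0],[6,0,0,0,0,0,0],[6,0,0,0,0,0,0]]]'

```text
time: 2.32
tool_pos: [0.4615, -0.1549, 0.161]
tool_rot: [0.0, 1.0, 0.002, -0.0]
contact_force: [0.3, -1.0, 0.3]
gripper_width: 0.702
grasp_force: 0.0
```

```bash
python3 - <<'E'
from h import *
f=grab_frame("wrist");cv2.imwrite("pics/w1.png",f["color"]);print(state()["tool_pos"].round(4))
try: print(stand(f,"red"))
except Exception as e: print(e)
print(items(f,[.4587,-.1554]))
t=grab_frame("top");print(items(t,[.4587,-.1554]))
E
```

```text
[ 0.4613 -0.156   0.1613]
(array([ 458.6, -154.5,   40. ]), array([ 458.6, -154.5]), array([79.1, 79.6]))
(np.float64(0.2539), array([ 0.478 , -0.1543,  0.2553]), [array([ 475.9, -154.5]), array([60.9, 12.9]), np.float64(89.8)])
(np.float64(0.4786), array([ 0.4593, -0.1576,  0.478 ]), [array([ 460.1, -156.2]), array([89.4, 42.4]), np.float64(60.5)])
```

View pics/w1.png

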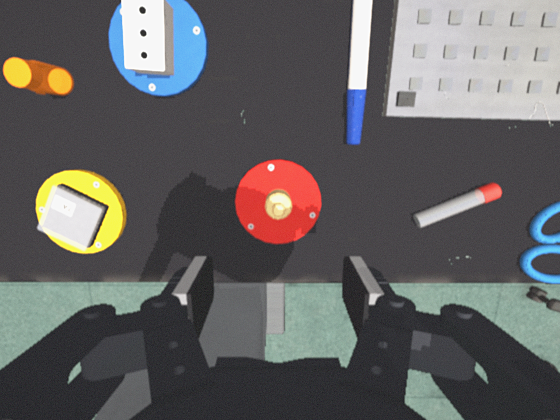

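The wrist view shows the weight just off the red disc's centre (278,203), with the fingers straddling it. This agrees with the top camera. Descend and grip.

>>> jog_arm --moves '[[[6,0,0,3,0,0,0],[6,0,0,3,0,0,0],[6,0,0,3,0,0,0],[6,0,0,2.5,0,0,0],[6,0,0,1.6,0,0,0],[6,0,0,1,0,0,0],[6,0,0,0,0,0,0],[0,0,0,0,0,0,0],[0,0,0,0,0,0,0],[0,0,0,0,0,0,0],[0,0,0,0,0,0,0],[0,0,0,0,0,0,0],[0,0,0,0,0,0,0]]]'

```text
time: 3.5
tool_pos: [0.4627, -0.1572, 0.0224]
tool_rot: [0.001, 1.0, 0.0, 0.002]
contact_force: [0.2, -0.7, 6.6]
gripper_width: 0.247
grasp_force: 58.7
```

>>> jog_arm --moves '[[[0,0,0,-1,0,0,0],[0,0,0,-3,0,0,0],[0,0,0,-3,0,0,0],[0,0,0,-3,0,0,0],[0,0.17,-2,0,0,0,0],[0,0.17,-3.65,0,0,0,0],[0,0.17,-3.65,0,0,0,0],[0,0.17,-3.65,0,0,0,0],[0,0.17,-3.65,0,0,0,0],[0,0.17,-3.65,0,0,0,0],[0,0.17,-3.65,0,0,0,0],[0,0.17,-3.65,0,0,0,0],[0,0.17,-3.65,0,0,0,0],[0,0.17,-3.65,0,0,0,0],[0,0.2,-3.85,0,0,0,0],[0,0,-0.1,0,0,0,0],[0,0,0,0,0,0,0],[0,0,0,0,0,0,0]]]'

```text
time: 5.0
tool_pos: [0.4798, 0.2316, 0.1203]
tool_rot: [0.0, 1.0, 0.0, -0.0]
contact_force: [0.0, -0.0, -2.1]
gripper_width: 0.249
grasp_force: 59.2
```

```bash
python3 - <<'E'
from h import *
for i in range(3): s=state();print(s["tool_pos"].round(4),s["contact_force"].round(1),s["gripper_width"])
E
```

```text
[0.4798 0.2316 0.1203] [ 0.  -0.  -2.1] 0.24918703982429
[0.4798 0.2316 0.1203] [ 0.  -0.  -2.1] 0.24918703982429
[0.4798 0.2316 0.1203] [ 0.  -0.  -2.1] 0.24918703982429
```

>>> jog_arm --moves '[[[0,0,0,3,0,0,0],[0,0,0,3,0,0,0],[0,0,0,2,0,0,0],[0,0,0,1,0,0,0],[0,0,0,0.5,0,0,0],[0,0,0,0.3,0,0,0],[0,0,0,0,0,0,0],[0,0,0,0,0,0,0]]]'

```text
time: 5.67
tool_pos: [0.4816, 0.2318, 0.0239]
tool_rot: [-0.0, 1.0, -0.0, 0.001]
contact_force: [0.2, -0.8, -1.2]
gripper_width: 0.248
grasp_force: 59.2
```

>>> jog_arm --moves '[[[0,0,0,0.07,0,0,0],[0,0,0,0.07,0,0,0],[0,0,0,0.05,0,0,0],[0,0,0,0,0,0,0]]]'

```text
time: 6.0
tool_pos: [0.4814, 0.232, 0.0223]
tool_rot: [-0.0, 1.0, 0.0, 0.001]
contact_force: [-3.2, -0.9, 4.8]
gripper_width: 0.25
grasp_force: 59.9
```

>>> jog_arm --moves '[[[6.5,0,0,0,0,0,0],[6.5,0,0,0,0,0,0],[6.5,0,0,0,0,0,0],[6.5,0,0,0,0,0,0],[6.5,0,0,-2,0,0,0],[6.5,0,0,-4,0,0,0],[6.5,0,0,-4,0,0,0],[6.5,-0.55,3.35,0,0,0,0],[6.5,-0.55,3.35,0,0,0,0],[6.5,-0.55,3.35,0,0,0,0],[6.5,-0.55,3.35,0,0,0,0],[6.5,-0.55,3.35,0,0,0,0],[6.5,-0.55,3.35,0,0,0,0],[6.5,0,0,0,0,0,0.1213],[6.5,0,0,0,0,0,0.1213],[6.5,0,0,0,0,0,0.1213],[6.5,0,0,0,0,0,0.1213],[6.5,0,0,0,0,0,0],[6.5,0,0,0,0,0,0]]]'

```text
time: 7.58
tool_pos: [0.4471, 0.0307, 0.1203]
tool_rot: [-0.0, 0.971, -0.239, -0.0]
contact_force: [-0.4, -0.6, 0.5]
gripper_width: 0.763
grasp_force: 0.0
```

```bash
cat >> h.py <<'E'
def rel(xy):
    s=state();w,x,y,z=s["tool_rot"];psi=2*np.arctan2(y,x)
    d=np.array(xy)-s["tool_pos"][:2];c,n=np.cos(psi),np.sin(psi)
    return "psi deg",np.degrees(psi).round(2),"tool dx dy cm",(100*np.array([c*d[0]+n*d[1],n*d[0]-c*d[1]])).round(2),"pos",s["tool_pos"].round(4)
E
python3 - <<'E'
from h import *
print(rel([.4467,.030]))
f=grab_frame("top")
for n,c in [("weight",[.4805,.2325])]: print(items(f,c))
w=grab_frame("wrist");cv2.imwrite("pics/w2.png",w["color"]);P=cloud(w)
m=(np.hypot(P[...,0]-.447,P[...,1]-.03)<.04)&(P[...,2]>.022)&(P[...,2]<.033);q=P[m];print(q.mean(0),cv2.minAreaRect((q[:,:2]*1000).astype(np.float32)))
E
```

```text
('psi deg', np.float64(-27.63), 'tool dx dy cm', array([-0.01,  0.08]), 'pos', array([0.4471, 0.0307, 0.1203]))
(np.float64(0.047), array([0.4802, 0.2304, 0.0478]), [array([480.1, 230.1]), array([10. ,  9.6]), np.float64(42.7)])
[0.44781494 0.03113195 0.02750537] ((446.8194274902344, 31.56484603881836), (46.01887893676758, 45.94187927246094), 61.748680114746094)
```

>>> jog_arm --moves '[[[6.5,0,0.05,3,0,0,0],[6.5,0,0,3,0,0,0],[6.5,0,0,2.5,0,0,0],[6.5,0,0,1.3,0,0,0],[6.5,0,0,0.6,0,0,0],[6.5,0,0,0.2,0,0,0],[6.5,0,0,0,0,0,0],[0,0,0,0,0,0,0],[0,0,0,0,0,0,0],[0,0,0,0,0,0,0],[0,0,0,0,0,0,0],[0,0,0,0,0,0,0]]]'

```text
time: 8.68
tool_pos: [0.4487, 0.0301, 0.0163]
tool_rot: [-0.0, 0.971, -0.24, 0.002]
contact_force: [-0.1, -0.1, 7.0]
gripper_width: 0.518
grasp_force: 61.7
```

>>> jog_arm --moves '[[[0,0,0,-1,0,0,0],[0,0,0,-3,0,0,0],[0,0,0,-3,0,0,0],[0,0,0,-3,0,0,0],[0,1,1.65,0,0,0,0],[0,1.7,2.85,0,0,0,0],[0,1.7,2.85,0,0,0,0],[0,1.7,2.85,0,0,0,0],[0,1.7,2.85,0,0,0,0],[0,1.7,2.85,0,0,0,0],[0,0,0,0,0,0,0],[0,0,0,0,0,0,0]]]'

```text
time: 9.68
tool_pos: [0.4566, -0.1559, 0.1149]
tool_rot: [-0.0, 0.97, -0.242, -0.0]
contact_force: [0.3, 0.4, -0.5]
gripper_width: 0.519
grasp_force: 61.3
```

```bash
python3 - <<'E'
from h import *
print(rel([.4586,-.155]),state()["gripper_width"],state()["contact_force"])
w=grab_frame("wrist");cv2.imwrite("pics/w3.png",w["color"])
print(stand(grab_frame("top"),"yellow"))
E
```

```text
('psi deg', np.float64(-27.98), 'tool dx dy cm', array([ 0.13, -0.17]), 'pos', array([ 0.4566, -0.1559,  0.1149])) 0.5192055907279328 [ 0.33715134  0.3568201  -0.5065924 ]
(array([448.4,  29.9,  39.7]), array([448.3,  29.9]), array([78.7, 78.9]))
```

View pics/w3.png

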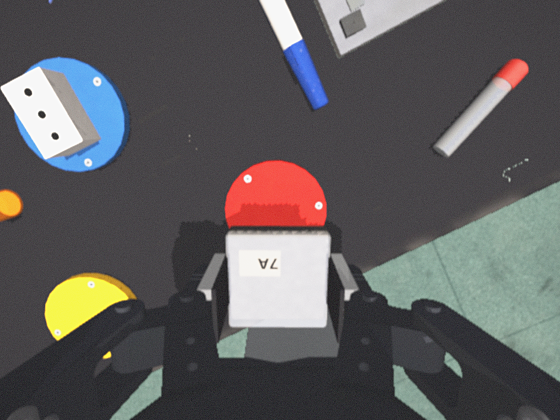

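The gel box sits square in the fingers at (278,280) with the red stand below. I correct slightly and lower it.

>>> jog_arm --moves '[[[0,0.13,-0.17,3,0,0,0],[0,0,0,3,0,0,0],[0,0,0,2,0,0,0],[0,0,0,1,0,0,0],[0,0,0,0.5,0,0,0],[0,0,0,0.35,0,0,0],[0,0,0,0.05,0,0,0],[0,0,0,0.05,0,0,0],[0,0,0,0,0,0,0]]]'

```text
time: 10.53
tool_pos: [0.4601, -0.1541, 0.0163]
tool_rot: [0.0, 0.971, -0.24, 0.002]
contact_force: [1.1, 0.4, 1.3]
gripper_width: 0.517
grasp_force: 61.5
```

>>> jog_arm --moves '[[[6.5,0,0,0,0,0,0],[6.5,0,0,0,0,0,0],[6.5,0,0,0,0,0,0],[6.5,0,0,-1,0,0,0],[6.5,0,0,-3,0,0,0],[6.5,0,0,-3,0,0,-0.1213],[6.5,0,0,-3,0,0,-0.1213],[6.5,0,0,0,0,0,-0.1213],[6.5,0,0,0,0,0,-0.1213],[6.5,0.19,-3.505,0,0,0,0],[6.5,0.19,-3.505,0,0,0,0],[6.5,0.19,-3.505,0,0,0,0],[6.5,0.19,-3.505,0,0,0,0],[6.5,0.19,-3.505,0,0,0,0],[6.5,0.19,-3.505,0,0,0,0],[6.5,0.19,-3.505,0,0,0,0],[6.5,0.19,-3.505,0,0,0,0],[6.5,0.19,-3.505,0,0,0,0],[6.5,0.19,-3.505,0,0,0,0],[6.5,0.2,-3.5,0,0,0,0]]]'

```text
time: 12.2
tool_pos: [0.4797, 0.2335, 0.1159]
tool_rot: [-0.0, 1.0, 0.0, 0.0]
contact_force: [0.1, 0.4, 0.3]
gripper_width: 0.759
grasp_force: 0.0
```

```bash
python3 - <<'E'
from h import *
f=grab_frame("top");print(items(f,[.4586,-.155]),stand(f,"red"))
w=grab_frame("wrist");P=cloud(w)
m=(np.hypot(P[...,0]-.48,P[...,1]-.231)<.03)&(P[...,2]>.043)&(P[...,2]<.06);q=P[m];print(q.mean(0),cv2.minAreaRect((q[:,:2]*1000).astype(np.float32)))
print(rel([.4802,.2304]))
E
```

```text
(np.float64(0.0278), array([ 0.4586, -0.154 ,  0.0264]), [array([ 458.2, -154.3]), array([46.2, 46. ]), np.float64(62.5)]) (array([ 458.8, -155.3,   40. ]), array([ 458.4, -155.4]), array([78.7, 79.6]))
[0.48072173 0.23255174 0.0485585 ] ((480.25494384765625, 232.4451141357422), (10.585744857788086, 10.4168701171875), 84.13846588134766)
('psi deg', np.float64(0.28), 'tool dx dy cm', array([0.03, 0.52]), 'pos', array([0.4799, 0.2356, 0.1161]))
```

>>> jog_arm --moves '[[[6.5,0.04,0.4,2,0,0,0],[6.5,0,0,3,0,0,0],[6.5,0,0,2,0,0,0],[6.5,0,0,1.5,0,0,0],[6.5,0,0,0.8,0,0,0],[6.5,0,0,0.2,0,0,0],[6.5,0,0,0,0,0,0],[0,0,0,0,0,0,0],[0,0,0,0,0,0,0],[0,0,0,0,0,0,0],[0,0,0,0,0,0,0],[0,0,0,0,0,0,0],[0,0,0,0,0,0,0]]]'

```text
time: 13.38
tool_pos: [0.4814, 0.2282, 0.0215]
tool_rot: [-0.0, 1.0, 0.0, 0.001]
contact_force: [-0.0, -0.3, 5.0]
gripper_width: 0.25
grasp_force: 58.5
```

>>> jog_arm --moves '[[[0,0,0,-1,0,0,0],[0,0,0,-3,0,0,0],[0,0,0,-3,0,0,0],[0,0,0,-3,0,0,0],[0,-0.35,2,0,0,0,0],[0,-0.5,3.1,0,0,0,0],[0,-0.5,3.1,0,0,0,0],[0,-0.5,3.1,0,0,0,0],[0,-0.5,3.1,0,0,0,0],[0,-0.5,3.1,0,0,0,0],[0,-0.3,2,0,0,0,0],[0,0,0.3,0,0,0,0],[0,0,0,0,0,0,0],[0,0,0,0,0,0,0],[0,0,0,0,0,0,0]]]'

```text
time: 14.63
tool_pos: [0.4487, 0.0305, 0.1199]
tool_rot: [-0.0, 1.0, 0.001, -0.0]
contact_force: [0.3, 1.3, -2.3]
gripper_width: 0.245
grasp_force: 59.0
```

```bash
python3 - <<'E'
from h import *
print(rel([.4484,.0299]))
E
```

```text
('psi deg', np.float64(0.06), 'tool dx dy cm', array([-0.03,  0.06]), 'pos', array([0.4487, 0.0305, 0.1199]))
```

>>> jog_arm --moves '[[[0,0,0.05,3,0,0,0],[0,0,0,3,0,0,0],[0,0,0,2,0,0,0],[0,0,0,1,0,0,0],[0,0,0,0.5,0,0,0],[0,0,0,0.3,0,0,0],[0,0,0,0.06,0,0,0],[0,0,0,0.06,0,0,0],[0,0,0,0.05,0,0,0],[0,0,0,0,0,0,0]]]'

```text
time: 15.47
tool_pos: [0.4499, 0.0291, 0.0215]
tool_rot: [0.0, 1.0, -0.0, 0.001]
contact_force: [0.5, 0.2, -0.3]
gripper_width: 0.248
grasp_force: 59.1
```

>>> jog_arm --moves '[[[0,0,0,0.05,0,0,0],[0,0,0,0,0,0,0],[6.5,0,0,0,0,0,0],[6.5,0,0,0,0,0,0],[6.5,0,0,0,0,0,0],[6.5,0,0,0,0,0,0],[6.5,0,0,-2,0,0,0],[6.5,0,0,-4,0,0,0],[6.5,0,0,-4,0,0,0],[6.5,2,-1.2,0,0,0,0],[6.5,3.1,-1.85,0,0,0,0],[6.5,3.1,-1.85,0,0,0,0],[6.5,3.1,-1.85,0,0,0,0],[6.5,3.1,-1.85,0,0,0,0],[6.5,1.2,-0.75,0,0,0,0],[6.5,0,0,0,0,0,0],[6.5,0,0,0,0,0,0],[6.5,0,0,0,0,0,0]]]'

```text
time: 16.97
tool_pos: [0.6037, 0.1222, 0.1191]
tool_rot: [0.0, 1.0, -0.0, -0.001]
contact_force: [0.3, 0.4, -0.1]
gripper_width: 0.757
grasp_force: 0.0
```

```bash
python3 - <<'E'
from h import *
print(rel([.6049,.1232]))
w=grab_frame("wrist");cv2.imwrite("pics/w4.png",w["color"]);P=cloud(w)
m=(np.hypot(P[...,0]-.605,P[...,1]-.123)<.03)&(P[...,2]>.055)&(P[...,2]<.07);q=P[m];print(q.mean(0),cv2.minAreaRect((q[:,:2]*1000).astype(np.float32)))
f=grab_frame("top");print(items(f,[.4484,.0299]),stand(f,"yellow"))
E
```

```text
('psi deg', np.float64(-0.01), 'tool dx dy cm', array([ 0.12, -0.1 ]), 'pos', array([0.6037, 0.1222, 0.1191]))
[0.60590976 0.12528139 0.06157513] ((605.045166015625, 125.18158721923828), (19.636579513549805, 19.30658531188965), 3.6539230346679688)
(np.float64(0.4858), array([0.4335, 0.0682, 0.4875]), [array([433. ,  68.3]), array([38.7,  7.1]), np.float64(18.6)]) (array([448.6,  29.2,  39.5]), array([449.1,  27.7]), array([73.8, 78.2]))
```

View pics/w4.png

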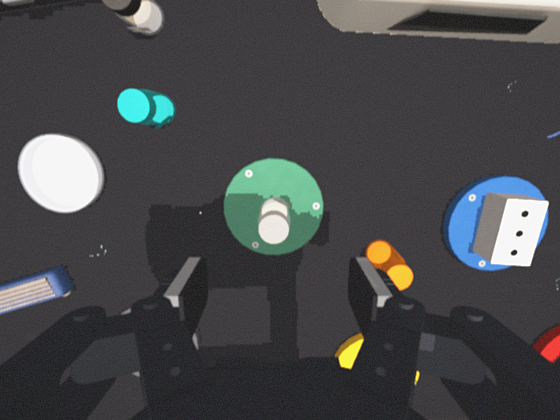

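The vial cap is at (274,228) between the fingers, and the orange vial is clear of the right finger.

>>> jog_arm --moves '[[[6.5,0.12,-0.15,2,0,0,0],[6.5,0,0,3,0,0,0],[6.5,0,0,2,0,0,0],[6.5,0,0,1.2,0,0,0],[6.5,0,0,0.8,0,0,0],[6.5,0,0,0.3,0,0,0],[6.5,0,0,0,0,0,0],[0,0,0,0,0,0,0],[0,0,0,0,0,0,0],[0,0,0,0,0,0,0],[0,0,0,0,0,0,0],[0,0,0,0,0,0,0],[0,0,0,0,0,0,0]]]'

```text
time: 18.15
tool_pos: [0.6071, 0.1243, 0.0282]
tool_rot: [-0.0, 1.0, -0.0, 0.001]
contact_force: [-0.2, 0.2, 6.4]
gripper_width: 0.244
grasp_force: 58.9
```

>>> jog_arm --moves '[[[0,0,0,-1,0,0,0],[0,0,0,-3,0,0,0],[0,0,0,-3,0,0,0],[0,0,0,-3,0,0,0],[0,-1.5,-1.3,0,0,0,0],[0,-2.4,-2.1,0,0,0,0],[0,-2.4,-2.1,0,0,0,0],[0,-2.4,-2.1,0,0,0,0],[0,-2.4,-2.1,0,0,0,0],[0,-1.35,-1.15,0,0,0,0],[0,0,0,0,0,0,0],[0,0,0,0,0,0,0],[0,0,0,3,0,0,0],[0,0,0,3,0,0,0],[0,0,0,2,0,0,0],[0,0,0,1,0,0,0],[0,0,0,0.5,0,0,0],[0,0,0,0.25,0,0,0],[0,0,0,0,0,0,0]]]'

```text
time: 19.73
tool_pos: [0.4824, 0.2325, 0.0299]
tool_rot: [-0.0, 1.0, -0.0, 0.001]
contact_force: [-0.3, 0.1, 0.8]
gripper_width: 0.246
grasp_force: 58.7
```

>>> jog_arm --moves '[[[0,0,0,0.06,0,0,0],[0,0,0,0.06,0,0,0],[0,0,0,0.05,0,0,0],[0,0,0,0,0,0,0]]]'

```text
time: 20.07
tool_pos: [0.4819, 0.2328, 0.0282]
tool_rot: [-0.0, 1.0, 0.0, 0.001]
contact_force: [-0.6, 0.6, 0.3]
gripper_width: 0.246
grasp_force: 58.7
```

>>> jog_arm --moves '[[[0,0,0,0.05,0,0,0],[0,0,0,0,0,0,0]]]'

```text
time: 20.23
tool_pos: [0.4819, 0.2329, 0.0282]
tool_rot: [-0.0, 1.0, 0.0, 0.0]
contact_force: [-2.0, 0.1, 4.9]
gripper_width: 0.246
grasp_force: 58.9
```

>>> jog_arm --moves '[[[6.5,0,0,0,0,0,0],[6.5,0,0,0,0,0,0],[6.5,0,0,0,0,0,0],[6.5,0,0,-1,0,0,0],[6.5,0,0,-3,0,0,0],[6.5,0,0,-3,0,0,0],[6.5,0,0,-3,0,0,0],[6.5,0.74,1.82,0,0,0,0],[6.5,1.4,3.6,0,0,0,0],[6.5,1.4,3.6,0,0,0,0],[6.5,1.4,3.6,0,0,0,0],[6.5,1.4,3.6,0,0,0,0],[6.5,1.4,3.6,0,0,0,0],[6.5,1.4,3.6,0,0,0,0],[6.5,1.4,3.6,0,0,0,0],[6.5,0.8,1.8,0,0,0,0],[6.5,0,0,0,0,0,0.0785],[6.5,0,0,0,0,0,0],[6.5,0,0,0,0,0,0]]]'

```text
time: 21.82
tool_pos: [0.5947, -0.0556, 0.1273]
tool_rot: [-0.0, 0.999, -0.039, 0.0]
contact_force: [0.1, 0.1, 0.7]
gripper_width: 0.76
grasp_force: 0.0
```

```bash
python3 - <<'E'
from h import *
print(rel([.594,-.0557]))
w=grab_frame("wrist");cv2.imwrite("pics/w5.png",w["color"]);P=cloud(w)
m=(np.hypot(P[...,0]-.594,P[...,1]+.056)<.04)&(P[...,2]>.033)&(P[...,2]<.042);q=P[m];print(q.mean(0),cv2.minAreaRect((q[:,:2]*1000).astype(np.float32)))
f=grab_frame("top");print("vial",items(f,[.4805,.2325]),stand(f,"green"))
E
```

```text
('psi deg', np.float64(-4.43), 'tool dx dy cm', array([-0.07,  0.01]), 'pos', array([ 0.5947, -0.0556,  0.1273]))
[ 0.59475671 -0.05438557  0.03722836] ((593.5387573242188, -54.20201873779297), (29.94118309020996, 50.770870208740234), 86.23592376708984)
vial (np.float64(0.0617), array([0.4801, 0.2314, 0.0609]), [array([480.3, 231.8]), array([19.1, 18.4]), np.float64(63.5)]) (array([605.4, 124. ,  40.1]), array([605.4, 124.2]), array([78.9, 79.2]))
```

View pics/w5.png

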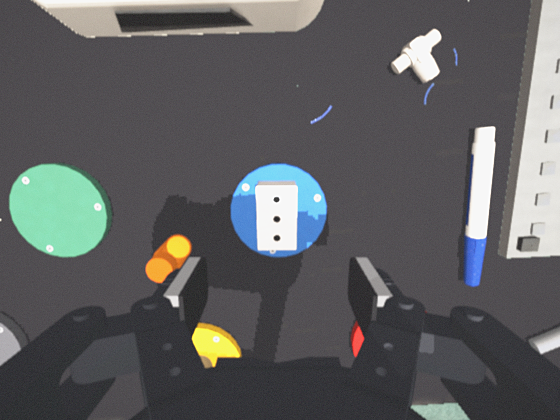

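The block is square between the fingers at (277,216), and the orange vial is clear. Descend and grip.

>>> jog_arm --moves '[[[6.5,-0.05,0,3,0,0,0],[6.5,0,0,3,0,0,0],[6.5,0,0,2.5,0,0,0],[6.5,0,0,1.5,0,0,0],[6.5,0,0,0.8,0,0,0],[6.5,0,0,0.3,0,0,0],[6.5,0,0,0,0,0,0],[0,0,0,0,0,0,0],[0,0,0,0,0,0,0],[0,0,0,0,0,0,0],[0,0,0,0,0,0,0],[0,0,0,0,0,0,0],[0,0,0,0,0,0,0]]]'

```text
time: 23.0
tool_pos: [0.5958, -0.0558, 0.0179]
tool_rot: [0.0, 0.999, -0.039, 0.002]
contact_force: [-0.0, 0.2, 6.5]
gripper_width: 0.332
grasp_force: 61.3
```

>>> jog_arm --moves '[[[0,0,0,-1,0,0,0],[0,0,0,-3,0,0,0],[0,0,0,-3,0,0,0],[0,0,0,-3,0,0,0],[0,-0.04,-2,0,0,0,0],[0,-0.04,-3.4,0,0,0,0],[0,-0.04,-3.4,0,0,0,0],[0,-0.04,-3.4,0,0,0,0],[0,-0.04,-3.4,0,0,0,0],[0,-0.04,-2.4,0,0,0,0],[0,0,0,0,0,0,0],[0,0,0,0,0,0,0],[0,0,0,0,0,0,0]]]'

```text
time: 24.08
tool_pos: [0.6056, 0.1236, 0.1157]
tool_rot: [0.0, 0.999, -0.039, -0.0]
contact_force: [-0.1, 0.1, -1.1]
gripper_width: 0.337
grasp_force: 60.5
```

```bash
python3 - <<'E'
from h import *
print(rel([.6055,.1242]))
E
```

```text
('psi deg', np.float64(-4.5), 'tool dx dy cm', array([-0.02, -0.06]), 'pos', array([0.6056, 0.1236, 0.1157]))
```

>>> jog_arm --moves '[[[0,0,-0.05,3,0,0,0],[0,0,0,3,0,0,0],[0,0,0,2,0,0,0],[0,0,0,1,0,0,0],[0,0,0,0.5,0,0,0],[0,0,0,0.25,0,0,0],[0,0,0,0.06,0,0,0],[0,0,0,0.06,0,0,0],[0,0,0,0.05,0,0,0],[0,0,0,0,0,0,0]]]'

```text
time: 24.92
tool_pos: [0.607, 0.1247, 0.0181]
tool_rot: [-0.0, 0.999, -0.039, 0.001]
contact_force: [-0.6, 0.2, -0.9]
gripper_width: 0.334
grasp_force: 60.5
```

>>> jog_arm --moves '[[[0,0,0,0.05,0,0,0],[0,0,0,0.03,0,0,0],[0,0,0,0,0,0,0]]]'

```text
time: 25.17
tool_pos: [0.6069, 0.1248, 0.018]
tool_rot: [-0.0, 0.999, -0.039, 0.001]
contact_force: [-2.9, -0.5, 5.5]
gripper_width: 0.333
grasp_force: 61.5
```

>>> jog_arm --moves '[[[6.5,0,0,0,0,0,0],[6.5,0,0,0,0,0,0],[6.5,0,0,0,0,0,0],[6.5,0,0,-1,0,0,0],[6.5,0,0,-3,0,0,0],[6.5,0,0,-3.5,0,0,0],[6.5,0,0,-3.5,0,0,-0.0785],[6.5,-1.5,-1.3,0,0,0,0],[6.5,-2.4,-2.05,0,0,0,0],[6.5,-2.4,-2.05,0,0,0,0],[6.5,-2.4,-2.05,0,0,0,0],[6.5,-2.4,-2.05,0,0,0,0],[6.5,-1.45,-1.25,0,0,0,0],[6.5,0,0,0,0,0,0],[6.5,0,0,0,0,0,0],[6.5,0,0,0,0,0,0]]]'

```text
time: 26.5
tool_pos: [0.4813, 0.2319, 0.1267]
tool_rot: [0.0, 1.0, -0.0, 0.001]
contact_force: [-0.1, -0.9, -0.5]
gripper_width: 0.76
grasp_force: 0.0
```

```bash
python3 - <<'E'
from h import *
print(rel([.4803,.232]))
w=grab_frame("wrist");P=cloud(w)
m=(np.hypot(P[...,0]-.48,P[...,1]-.232)<.03)&(P[...,2]>.055)&(P[...,2]<.07);q=P[m];print(q.mean(0),cv2.minAreaRect((q[:,:2]*1000).astype(np.float32)))
f=grab_frame("top");print("block",items(f,[.6055,.1242]),stand(f,"green"),stand(f,"blue"))
E
```

```text
('psi deg', np.float64(-0.01), 'tool dx dy cm', array([-0.1 , -0.01]), 'pos', array([0.4813, 0.2319, 0.1267]))
[0.48110513 0.23342436 0.06151125] ((480.42877197265625, 233.45887756347656), (19.587303161621094, 19.490934371948242), 41.701290130615234)
block (np.float64(0.0376), array([0.6048, 0.1234, 0.0362]), [array([604.8, 123.5]), array([30. , 50.4]), np.float64(85.6)]) (array([605.8, 124.3,  39.8]), array([605.6, 124.2]), array([78.5, 79.1])) (array([591.4, -56.7,  39.9]), array([591.6, -56.8]), array([79.1, 79.3]))
```

Block is within 1 mm of centre on green. Now pick up the vial again.

>>> jog_arm --moves '[[[6.5,-0.08,-0.05,3,0,0,0],[6.5,0,0,3,0,0,0],[6.5,0,0,2,0,0,0],[6.5,0,0,1.1,0,0,0],[6.5,0,0,0.6,0,0,0],[6.5,0,0,0.3,0,0,0],[6.5,0,0,0,0,0,0],[0,0,0,0,0,0,0],[0,0,0,0,0,0,0],[0,0,0,0,0,0,0],[0,0,0,0,0,0,0],[0,0,0,0,0,0,0],[0,0,0,0,0,0,0]]]'

```text
time: 27.68
tool_pos: [0.4808, 0.233, 0.0274]
tool_rot: [-0.0, 1.0, 0.0, 0.001]
contact_force: [-0.0, -0.4, 6.5]
gripper_width: 0.244
grasp_force: 58.9
```

>>> jog_arm --moves '[[[0,0,0,-1,0,0,0],[0,0,0,-3,0,0,0],[0,0,0,-3,0,0,0],[0,0,0,-3,0,0,0],[0,0.72,1.83,0,0,0,0],[0,1.37,3.6,0,0,0,0],[0,1.37,3.6,0,0,0,0],[0,1.37,3.6,0,0,0,0],[0,1.37,3.6,0,0,0,0],[0,1.37,3.6,0,0,0,0],[0,1.37,3.6,0,0,0,0],[0,1.37,3.6,0,0,0,0],[0,0.81,1.9,0,0,0,0],[0,0,0,0,0,0,0],[0,0,0,0,0,0,0],[0,0,0,0,0,0,0]]]'

```text
time: 29.02
tool_pos: [0.5903, -0.056, 0.1257]
tool_rot: [-0.0, 1.0, 0.0, -0.001]
contact_force: [0.1, 0.3, -0.2]
gripper_width: 0.247
grasp_force: 58.8
```

```bash
python3 - <<'E'
from h import *
print(rel([.5915,-.0565]))
E
```

```text
('psi deg', np.float64(0.0), 'tool dx dy cm', array([0.12, 0.05]), 'pos', array([ 0.5903, -0.056 ,  0.1257]))
```

>>> jog_arm --moves '[[[0,0.1,0.05,3,0,0,0],[0,0,0,3,0,0,0],[0,0,0,2,0,0,0],[0,0,0,1,0,0,0],[0,0,0,0.5,0,0,0],[0,0,0,0.25,0,0,0],[0,0,0,0.06,0,0,0],[0,0,0,0.06,0,0,0],[0,0,0,0.05,0,0,0],[0,0,0,0.04,0,0,0],[0,0,0,0,0,0,0]]]'

```text
time: 29.93
tool_pos: [0.5927, -0.0573, 0.0274]
tool_rot: [0.0, 1.0, -0.0, 0.001]
contact_force: [-0.6, -0.4, 1.6]
gripper_width: 0.246
grasp_force: 58.8
```

>>> jog_arm --moves '[[[0,0,0,0.03,0,0,0],[0,0,0,0,0,0,0],[6.5,0,0,0,0,0,0],[6.5,0,0,0,0,0,0],[6.5,0,0,0,0,0,0],[6.5,0,0,-1,0,0,0],[6.5,0,0,-3,0,0,0],[6.5,0,0,-4,0,0,0],[6.5,0,0,-4,0,0,0],[6.5,0,0,-3,0,0,0],[6.5,-1.3,3.2,0,0,0,0],[6.5,-1.3,3.2,0,0,0,0],[6.5,-1.3,3.2,0,0,0,0],[6.5,-1.3,3.2,0,0,0,0],[6.5,-1.3,3.2,0,0,0,0],[6.5,-1.3,3.2,0,0,0,0],[6.5,-1.3,3.2,0,0,0,0],[6.5,-1.3,3.2,0,0,0,0],[6.5,-1.3,3.2,0,0,0,0],[6.5,0,0,0,0,0,0]]]'

```text
time: 31.6
tool_pos: [0.4727, -0.35, 0.1769]
tool_rot: [0.001, 1.0, -0.003, -0.0]
contact_force: [0.0, 0.4, -0.3]
gripper_width: 0.763
grasp_force: 0.0
```

```bash
python3 - <<'E'
from h import *
f=grab_frame("top")
for n,c in dict(yellow=[.4484,.0299],blue=[.5914,-.0568],green=[.6055,.1242],red=[.4586,-.1553]).items(): print(n,items(f,c))
for r in regions_of("dish",f)[:1]: print(r["rect"])
cv2.imwrite("pics/end.png",cv2.resize(f["color"][120:320,140:440],None,fx=2.6,fy=2.6,interpolation=cv2.INTER_CUBIC))
E
```

```text
yellow (np.float64(0.0471), array([0.4488, 0.0283, 0.0478]), [array([449. ,  28.7]), array([9.3, 9.5]), np.float64(44.2)])
blue (np.float64(0.0616), array([ 0.5922, -0.0584,  0.0606]), [array([592.1, -58.6]), array([17.8, 18.1]), np.float64(85.0)])
green (np.float64(0.0375), array([0.6045, 0.1233, 0.0361]), [array([605.1, 123.5]), array([29.9, 49.9]), np.float64(85.3)])
red (np.float64(0.0275), array([ 0.4583, -0.1544,  0.0262]), [array([ 458.5, -154.3]), array([45.7, 46.2]), np.float64(62.1)])
[177.7, 179.3, 30.6, 26.0]
```

View pics/end.png

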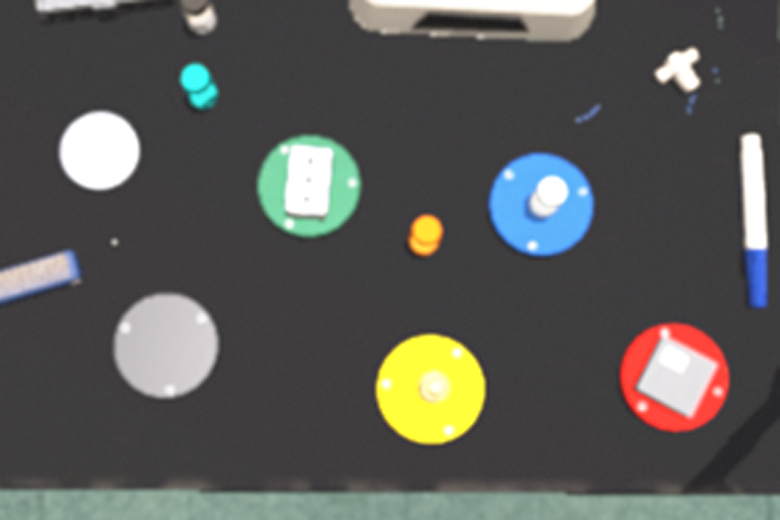

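All four items stand within about 2 mm of their stand centres: weight (434,386), vial (548,195), block (309,180) and gel box (678,377). The grey stand is empty and the dish hasn't moved.

```bash
python3 -c "
from plant import *
print(job_done())"
```

```text
the job is handed in; nothing more can be done
None
```

The job is handed in: weight on yellow, vial on blue, block on green and gel box on red, each upright within about 2 mm of centre, the grey stand empty and the dish untouched, after about 32 s of the 128 s.

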